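# Close the sample bottles in order of size

## Task

Close the three amber bottles by pressing their white stoppers fully home with the fingertips, in order of size: the smallest bottle first, then the middle-sized one, then the tallest. Press lightly from above so that the bottles stay standing where they are; pick nothing up, leave everything else on the bench undisturbed, and finish with the hand clear.

Things in the scene. Friction and masses are not known exactly. Their poses are not given: they have to be found in the camera images.
- small_bottle: The smallest of the three amber glass bottles with a paper band and a white stopper: round, 42 mm in diameter, glass 60 mm tall to the rim of its neck, standing loose on the bench. Origin at the centre of its underside, z up.
- small_stopper (a joint): How far the stopper of the smallest bottle has been pushed down, in m: 0 is standing 12 mm proud of the neck, 0.012 is fully home (a hard stop). It slides straight down against about 3 N of friction, stays where it is left, and cannot be pulled out.
- small_top (a point): Centre of the flat top of that bottle's white round stopper (head 30 mm across, 10 mm thick). It stands 82 mm above the bench when fully proud, 70 mm when fully home.
- middle_bottle: The middle-sized of the three amber glass bottles with a paper band and a white stopper: round, 50 mm in diameter, glass 82 mm tall to the rim of its neck, standing loose on the bench. Origin at the centre of its underside, z up.
- middle_stopper (a joint): How far the stopper of the middle-sized bottle has been pushed down, in m: 0 is standing 12 mm proud of the neck, 0.012 is fully home (a hard stop). It slides straight down against about 3 N of friction, stays where it is left, and cannot be pulled out.
- middle_top (a point): Centre of the flat top of that bottle's white round stopper (head 33 mm across, 10 mm thick). It stands 104 mm above the bench when fully proud, 92 mm when fully home.
- tall_bottle: The tallest of the three amber glass bottles with a paper band and a white stopper: round, 58 mm in diameter, glass 106 mm tall to the rim of its neck, standing loose on the bench. Origin at the centre of its underside, z up.
- tall_stopper (a joint): How far the stopper of the tallest bottle has been pushed down, in m: 0 is standing 12 mm proud of the neck, 0.012 is fully home (a hard stop). It slides straight down against about 3 N of friction, stays where it is left, and cannot be pulled out.
- tall_top (a point): Centre of the flat top of that bottle's white round stopper (head 36 mm across, 10 mm thick). It stands 128 mm above the bench when fully proud, 116 mm when fully home.
- beaker: Bystander, not to be disturbed: open clear-glass beaker, 68 mm across, 88 mm tall. Loose; origin at the centre of its underside.
- jar: Bystander, not to be disturbed: white plastic jar with black lid, 60 mm across, 75 mm tall. Loose; origin at the centre of its underside.
- vial: Bystander, not to be disturbed: clear vial with an aluminium cap, 22 mm across, 41 mm tall. Loose; origin at the centre of its underside.
- spatula: Bystander, not to be disturbed: thin flat steel spatula, about 160 mm long along its x, 6 mm thick, lying flat. Loose; origin at the centre of its underside.
- tape: Bystander, not to be disturbed: roll of tape lying flat, 84 mm across, 19 mm thick. Loose; origin at the centre of its underside.
- rack: Bystander, not to be disturbed: grey rack of seven little black-capped vials, 110 x 70 mm, 55 mm tall. Loose; origin at the centre of its underside.
- timer: Bystander, not to be disturbed: white bench timer, 70 x 62 mm, 20 mm thick, lying flat. Loose; origin at the centre of its underside.
Things that resemble listed ones, but are neither listed nor needed, are in the scene too. Leave any purple or yellow look-alike of the tall_bottle alone.

How it is judged:
On the way, in this order (a step that is already met when the one before it is completed fails the run):
1. the stopper of the small bottle is pressed home (value of joint small_stopper above 0.009 m), for 0.1 s.
2. the stopper of the middle bottle is pressed home (value of joint middle_stopper above 0.009 m), for 0.1 s.
3. the stopper of the tall bottle is pressed home (value of joint tall_stopper above 0.009 m), for 0.1 s.
At the end, for the whole second after the job is handed in: All three stoppers are within 3 mm of fully home, the three bottles stand upright (within 0.08 rad) and at rest within 30 mm of where they started, and every bystander is within 25 mm of its start (value of joint each of small_stopper, middle_stopper, tall_stopper above 0.009 m and angle between each of small_bottle, middle_bottle, tall_bottle's own z axis and vertical below 0.08 rad and distance of each of small_bottle, middle_bottle, tall_bottle from where it was at the start of the episode below 0.03 m and linear speed of each of small_bottle, middle_bottle, tall_bottle below 0.02 m/s and distance of each of beaker, jar, vial, spatula, tape, rack, timer from where it was at the start of the episode below 0.025 m); the robot touches nothing.
It fails at once if a stopper is pushed in (past half-way) before that of the next smaller bottle is home ((value of joint middle_stopper above 0.006 m and value of joint small_stopper below 0.009 m) or (value of joint tall_stopper above 0.006 m and value of joint middle_stopper below 0.009 m)).
It fails at once if a bottle is lifted off the bench (more than 12 mm) (height (world z) of any of small_bottle, middle_bottle, tall_bottle above 0.012 m).
It fails at once if a bottle is tipped (more than 0.25 rad) or shoved more than 30 mm from its place (angle between any of small_bottle, middle_bottle, tall_bottle's own z axis and vertical above 0.25 rad or distance of any of small_bottle, middle_bottle, tall_bottle from where it was at the start of the episode above 0.03 m).
It fails at once if a bottle or its stopper is pressed or squeezed hard (more than 25 N) (contact force between any of the fingers, the arm and small_bottle above 25 N or contact force between any of the fingers, the arm and middle_bottle above 25 N or contact force between any of the fingers, the arm and tall_bottle above 25 N).
It fails at once if a bystander is moved more than 25 mm (distance of any of beaker, jar, vial, spatula, tape, rack, timer from where it was at the start of the episode above 0.025 m).
It also fails if it takes over 48 s, if anything falls off the work surface, if the arm or the gripper's body presses on something with over 40 N, if the wrist force passes 120 N, or if a joint passes its speed limit or range.

## Robot

A 7-joint arm with a two-finger parallel gripper is mounted at the origin on the work surface. World frame = base frame: x ahead of the robot, y to its left, z up, the work surface at z = 0. Lengths are in m, angles in rad, forces in N, time in s.
With the tool pointing down it reaches from about 0.425 to 0.8 m from the base axis. Payload 8.3 kg.
Tool frame: the origin (TCP) lies at the centre of the arm's flange, where the gripper is bolted on; the fingertips stand 173 mm ahead of it and the grasp point (between the pads) lies 155 mm ahead of it (bot.grip_point_offset is the distance from the TCP to the grasp point, in m); z points along the fingers, y is the line along which they close (so a half turn about z gives the same grasp; the last joint's range is limited). The gripper opens to 85 mm and grips with 20 to 120 N. Pads are 22 mm wide; open, the fingers measure 114 mm over their backs; the gripper's body (76 mm by 85 mm) begins 54 mm behind the grasp point. The pads swing forward as they close: fully open they stand 13 mm farther back than shut.
Start: joints at [1.165, 0.383, 0.016, 1.37, -0.006, 1.388, -0.046], TCP at [0.21, -0.589, 0.405] pointing down, gripper open.
Joint ranges: [-2.95, 2.95], [-0.25, 2.06], [-1.52, 1.56], [0.18, 2.33], [-1.44, 4.58], [0.02, 2.06], [-3.01, 3.01]. Speed limits (rad/s): [2.39, 2.39, 3.01, 3.01, 3.14, 3.14, 3.14].

## Interface

Orientations are given as a rotation vector (axis times angle).
In Python, from plant import monitor, get_image, camera_info, bot gives the robot as it stands. The module is installed in compiled form; this text tells all that it offers.
- The arm moves only by the tool jog_arm, never from a script. Its arguments are lists of equal length, an entry for each row: "linear": the shift along the tool's x, y, z in mm, a list of three; "roll": the turn about the tool's z in rad. A call has 1 to 10 rows; each row shifts and turns the commanded pose from where the row before left it, along the tool's axes as they then stand; what a row does not reach is not made up. A row lasts 1/8 s, in which the tool goes at most 62.5 mm and 10.7 degrees, less where a joint would pass 70% of its speed; a pose out of reach is approached as far as the arm can. A call with a gripper value outside its range is refused whole. "fingers" is the closure in counts, from 0 (fully open) to 255 (shut), set as the call begins (left out, the last holds). The fingers move at their own pace and stop on an object; the grip force is fixed at half the most. Time passes only in rows, so rows that do not move let the fingers close. It gives the time, the measured TCP pose, the force, the opening and the grip force at its end, in the units of the state.
- monitor.sense(): the state, without advancing time (a new reading comes with each control period).
- get_image(name): name is "scene" or "top" or "wrist"; returns the picture (480x640x3 uint8, red, green, blue); there is no depth.
- camera_info(name): a dict with "fov_y" (degrees; the focal length in pixels is half the picture's height over the tangent of half this angle, whatever the lens; pixels are square), "cx", "cy" (the principal point, pixels), "k1" (the pictures are not rectified: a ray, as slopes to the right and down, at radius r is drawn at 1 + k1 r^2 times it, then the intrinsics apply), "rvec" (rotation vector, rad) and "tvec" (3), from world to camera coordinates, as OpenCV has them; the wrist camera has in their place "tool_from_camera" (4x4, takes a point from camera to tool coordinates, whose origin is the TCP and whose axes are the flange's). Camera axes: x right, y down, z forward; pixel columns grow to the right and rows downward; lengths in m; the calibration is good to about 2 mm. A picture is of the moment at which its call begins: read the wrist's pose just before it. camera_info takes no time and is no camera call.
- bot.job_done(): hands the job in; it is judged then, once.
The state is a dict: "clock": time; "q": joint angles; "dq": joint speeds; "joint_efforts": joint torques, N m; "tool_pos": TCP position; "tool_rot": TCP orientation; "ft_force": force on the tool from outside, world axes, zero at the start; "moment": the same for the moment, N m; "gripper_width": finger opening in m; "grip_force": force on a finger pad.
Only numpy, scipy, OpenCV 4.12 (cv2) and the standard library are available. Lean on these libraries where they do the work, as an engineer would, in place of code of your own. Each camera call takes 0.05 s, during which the arm holds its last target. There are 200 camera calls.

## Working session

There is one attempt and no reset: what is moved stays moved. The work goes in short steps, Python scripts to look and compute and a tool call to move; the robot and the scene stay as the last step left them, time stands still between calls to the robot, and variables do not carry over. Pictures are saved under pics/ and viewed, at most 10 in all, crops included, and the job is handed in when it is done.

Besides the shell and the picture viewer there is one more tool, called after ">>>" as a command line: name --pt "numbers of a row" for each row, then --argument value for the rest. jog_arm: Moves the arm, as the interface text tells. Its arguments: {"type":"object","properties":{"linear":{"type":"array"},"roll":{"type":"array"},"fingers":{"type":"number"}},"required":["linear","roll"]}

```bash
mkdir -p pics
python3 - <<'E'
from plant import monitor,get_image,camera_info,bot
import cv2
s=monitor.sense();print(s)
for n in("scene","top","wrist"):
    cv2.imwrite(f"pics/{n}0.png",get_image(n)[:,:,::-1]);print(n,camera_info(n))
print(bot.grip_point_offset)
E
```

```text
{'clock': 0.0, 'q': array([ 1.16510519,  0.3841959 ,  0.01636906,  1.3711701 , -0.0062968 ,
        1.38815647, -0.04650104]), 'dq': array([ 0.00228423,  0.00162947,  0.00207317, -0.00188271, -0.00030663,
        0.00055847,  0.00225517]), 'joint_efforts': array([ 7.40514297e-04, -6.27604723e+01,  8.44016522e-01, -3.71811533e+01,
        1.64180633e-02,  1.43336988e-02, -4.61890323e-06]), 'tool_pos': array([ 0.21005811, -0.58846555,  0.40369762]), 'tool_rot': array([-3.09372285e+00, -5.35612344e-01,  5.54038808e-04]), 'ft_force': array([ 0.05493638, -0.39840755,  0.26277919]), 'moment': array([ 0.00927689, -0.00776166, -0.03058914]), 'grip_force': 0.0, 'gripper_width': 0.0856064563615208}
scene {'fov_y': 56.57937882207945, 'cx': 317.77399108126644, 'cy': 247.87100279121222, 'k1': -0.04478964078224559, 'rvec': array([ 0.97918648,  2.56501063, -0.94629189]), 'tvec': array([ 0.44988371, -0.21347294,  1.11891917])}
top {'fov_y': 55.99259375510709, 'cx': 316.25153220017955, 'cy': 235.0978810676348, 'k1': -0.045864368287653355, 'rvec': array([ 2.07569316, -2.10173904,  0.25968879]), 'tvec': array([0.02578471, 0.58399374, 0.82376097])}
wrist {'fov_y': 59.96899341796443, 'cx': 320.4811579953959, 'cy': 240.17249531121075, 'k1': -0.09975357238495992, 'tool_from_camera': array([[-1.58592764e-04, -9.50869662e-01, -3.09591441e-01,
         8.04967274e-02],
       [ 9.99999567e-01, -4.34696292e-04,  8.22848396e-04,
        -1.47932787e-03],
       [-9.16999827e-04, -3.09591176e-01,  9.50869319e-01,
         2.91723894e-02],
       [ 0.00000000e+00,  0.00000000e+00,  0.00000000e+00,
         1.00000000e+00]])}
0.1547
```

View pics/scene0.png

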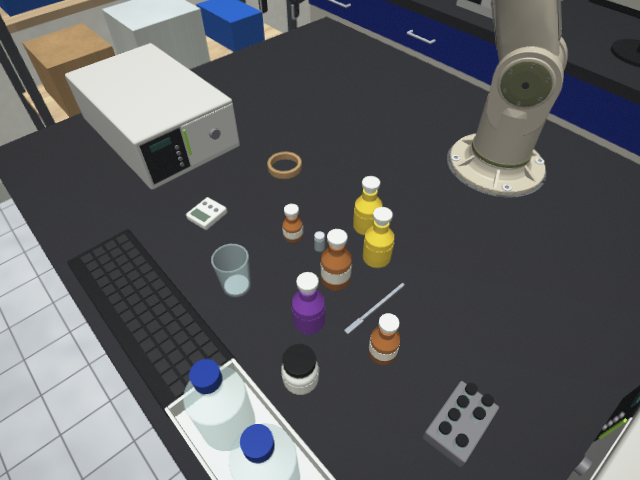

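View pics/top0.png

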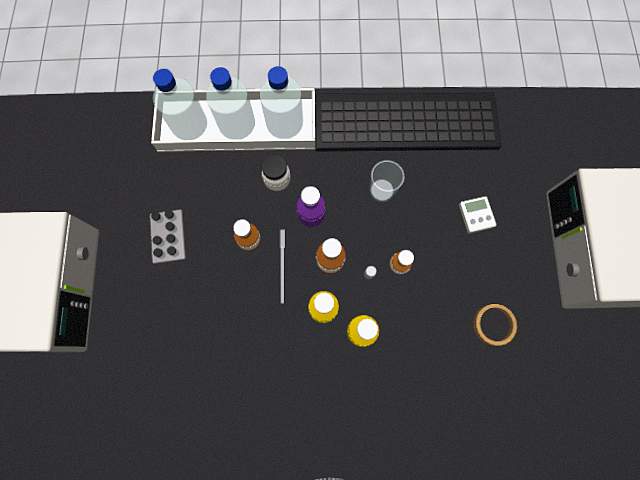

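The scene view shows three amber bottles. In the top image the small stopper is near (406,257), tall (332,247) and middle (242,228). In the scene image they are near (291,211), (337,239) and (389,323). The yellow and purple ones are decoys.

```bash
cat > h.py <<'E'
import numpy as np,cv2
from plant import camera_info
from scipy.spatial.transform import Rotation as R
def cam(n,s=None):
    c=camera_info(n)
    if n!="wrist":
        Rm=R.from_rotvec(c["rvec"]).as_matrix();return c,Rm.T,-Rm.T@c["tvec"]
    T=c["tool_from_camera"];Rt=R.from_rotvec(s["tool_rot"]).as_matrix()
    return c,Rt@T[:3,:3],Rt@T[:3,3]+s["tool_pos"]
def world(n,uv,z,s=None):
    c,A,o=cam(n,s);f=240/np.tan(np.radians(c["fov_y"]/2))
    K=np.array([[f,0,c["cx"]],[0,f,c["cy"]],[0,0,1]])
    p=cv2.undistortPoints(np.array([[uv]],float),K,np.array([c["k1"],0,0,0,0]))[0,0]
    d=A@[p[0],p[1],1];return o+d*(z-o[2])/d[2]
def blob(img,uv,r=22):
    m=((img.min(2)>150)&(np.ptp(img.astype(int),axis=2)<30)).astype(np.uint8)
    n,l,st,ce=cv2.connectedComponentsWithStats(m)
    i=min(range(1,n),key=lambda k:np.hypot(*(ce[k]-uv))+(1e3 if st[k,4]<30 else 0))
    return ce[i],st[i]
E
python3 - <<'E'
from h import *
g={"top":[(406,257),(242,228),(332,247)],"scene":[(291,211),(389,323),(337,239)]}
for n in g:
    im=cv2.imread(f"pics/{n}0.png")
    for uv,z in zip(g[n],(.082,.104,.128)):
        c,st=blob(im,uv);print(n,c.round(1),st,world(n,c,z-.004).round(4))
for nm,uv,z in [("vial",(371,271),.041),("yel1",(323,301),.128),("yel2",(368,328),.128),("purp",(310,196),.128),("beak",(388,176),.088),("rack",(167,220),.055)]: print(nm,world("top",uv,z).round(3))
from plant import monitor
s=monitor.sense();print(R.from_rotvec(s["tool_rot"]).as_matrix().round(4))
E
```

```text
top [405.7 257. ] [398 250  16  15 189] [ 0.5366 -0.1557  0.078 ]
top [241.5 227.3] [234 219  16  17 218] [0.5948 0.163  0.1   ]
top [331.4 247.4] [322 238  19  19 285] [ 0.5475 -0.0093  0.124 ]
scene [290.7 208.9] [284 204  15  11 133] [ 0.5352 -0.1568  0.078 ]
scene [388.6 322.1] [379 313  20  19 301] [0.5949 0.1641 0.1   ]
scene [336.6 236.3] [327 229  20  16 259] [ 0.5461 -0.0102  0.124 ]
vial [ 0.516 -0.091  0.041]
yel1 [0.448 0.008 0.128]
yel2 [ 0.399 -0.071  0.128]
purp [0.647 0.029 0.128]
beak [ 0.702 -0.128  0.088]
rack [0.625 0.325 0.055]
[[ 9.418e-01  3.362e-01 -5.000e-04]
 [ 3.362e-01 -9.418e-01  1.500e-03]
 [ 0.000e+00 -1.500e-03 -1.000e+00]]
```

>>> jog_arm --pt "25 -41 0" --pt "25 -41 0" --pt "25 -41 0" --pt "25 -41 0" --pt "50 -19 0" --pt "50 -19 0" --pt "50 -19 0" --pt "50 -19 0" --pt "50 -19 0" --pt "50 -19 0" --roll '[0, 0, 0, 0, 0, 0, 0, 0, 0, 0]' --fingers 255

```text
clock: 1.4
tool_pos: [0.4944, -0.1912, 0.4047]
tool_rot: [-3.096, -0.535, 0.0]
ft_force: [0.3, -0.4, -0.2]
gripper_width: -0.0002
grip_force: 0.0
```

>>> jog_arm --pt "25 -9 0" --pt "0 0 0" --pt "0 0 0" --roll '[0, 0, 0]'

```text
clock: 1.78
tool_pos: [0.5133, -0.1763, 0.4044]
tool_rot: [3.096, 0.534, -0.002]
ft_force: [-0.0, -1.0, 0.8]
gripper_width: 0.0002
grip_force: 0.0
```

```bash
cat > w.py <<'E'
import sys
from h import *
from plant import monitor,get_image
s=monitor.sense();im=get_image("wrist");cv2.imwrite(f"pics/{sys.argv[1]}.png",im[:,:,::-1])
t=np.array([float(v) for v in sys.argv[2:4]]);Rt=R.from_rotvec(s["tool_rot"]).as_matrix()
print(s["clock"],s["tool_pos"].round(4),s["ft_force"].round(1),s["gripper_width"],"tilt",Rt[:,2].round(4))
print("tool delta mm",(1000*Rt.T@np.append(t-s["tool_pos"][:2],0)).round(1))
z=float(sys.argv[4])
c,A,o=cam("wrist",s);p=A.T@(np.append(t,z)-o);f=240/np.tan(np.radians(c["fov_y"]/2))
g=np.array([c["cx"]+f*p[0]/p[2],c["cy"]+f*p[1]/p[2]]);b,st=blob(im,g)
print("exp",g.round(),"blob",b.round(1),st,world("wrist",b,z-.003,s).round(4))
E
python3 w.py w1 .536 -.156 .082
```

```text
1.775 [ 0.5133 -0.1763  0.4044] [-0.  -1.   0.8] 0.00023289820068963566 tilt [-9.e-04 -2.e-04 -1.e+00]
tool delta mm [ 28.1 -11.5  -0. ]
exp [306. 182.] blob [302.4 179.4] [ 282  158   42   43 1378] [ 0.5364 -0.153   0.079 ]
```

View pics/w1.png

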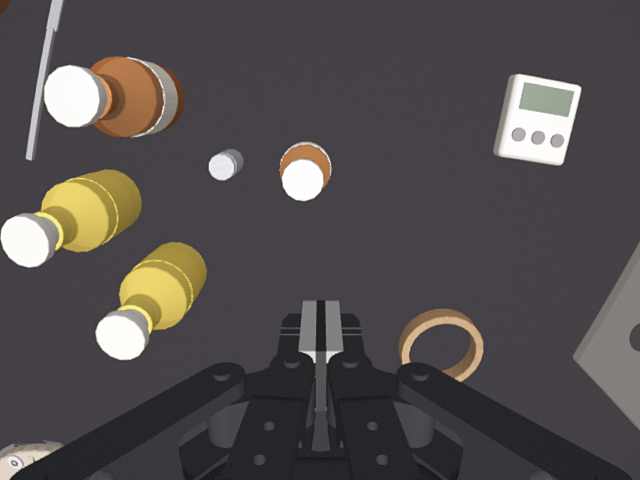

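The wrist view shows the small stopper at (302,179), which agrees within 3 mm. The closed fingertips are at about (321,305), and the linkages sit well above the tips.

>>> jog_arm --pt "29 -13 20" --pt "0 0 40" --pt "0 0 40" --pt "0 0 30" --pt "0 0 4" --pt "0 0 0" --pt "0 0 0" --pt "0 0 0" --roll '[0, 0, 0, 0, 0, 0, 0, 0]'

```text
clock: 2.82
tool_pos: [0.5372, -0.1536, 0.272]
tool_rot: [3.095, 0.536, 0.003]
ft_force: [0.2, 0.5, 0.0]
gripper_width: 0.0002
grip_force: 0.0
```

```bash
python3 w.py w2 .536 -.154 .082
```

```text
2.825 [ 0.5372 -0.1536  0.272 ] [0.2 0.5 0. ] 0.00021357356514945517 tilt [ 2.e-03 -6.e-04 -1.e+00]
tool delta mm [-1.3 -0.  -0. ]
exp [323. 306.] blob [320.9 306.7] [ 287  266   69   98 3983] [ 0.5339 -0.1538  0.079 ]
```

View pics/w2.png

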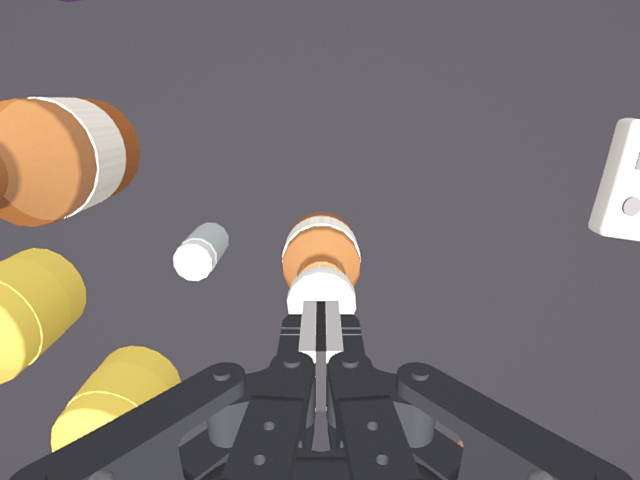

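The tips are centred over the small stopper (321,285), so I'm lowering gently.

>>> jog_arm --pt "0 0 6" --pt "0 0 5" --pt "0 0 2" --pt "0 0 2" --pt "0 0 2" --pt "0 0 0" --pt "0 0 0" --roll '[0, 0, 0, 0, 0, 0, 0]'

```text
clock: 3.75
tool_pos: [0.5369, -0.1535, 0.2537]
tool_rot: [-3.096, -0.536, -0.0]
ft_force: [1.0, 0.3, 0.1]
gripper_width: 0.0001
grip_force: 0.0
```

>>> jog_arm --pt "0 0 1" --pt "0 0 1" --pt "0 0 1" --pt "0 0 0" --pt "0 0 0" --roll '[0, 0, 0, 0, 0]'

```text
clock: 4.38
tool_pos: [0.5369, -0.1535, 0.2507]
tool_rot: [-3.095, -0.536, -0.0]
ft_force: [1.2, -0.6, 1.0]
gripper_width: 0.0001
grip_force: 0.7
```

>>> jog_arm --pt "0 0 1" --pt "0 0 1" --pt "0 0 1" --pt "0 0 0" --pt "0 0 0" --roll '[0, 0, 0, 0, 0]'

```text
clock: 5.0
tool_pos: [0.5368, -0.1535, 0.2476]
tool_rot: [-3.095, -0.536, 0.0]
ft_force: [0.9, -0.6, 0.8]
gripper_width: 0.0001
grip_force: 0.5
```

>>> jog_arm --pt "0 0 1" --pt "0 0 1" --pt "0 0 0" --pt "0 0 0" --roll '[0, 0, 0, 0]'

```text
clock: 5.5
tool_pos: [0.5368, -0.1534, 0.2456]
tool_rot: [-3.095, -0.536, -0.0]
ft_force: [0.9, -0.2, 0.3]
gripper_width: 0.0002
grip_force: 0.6
```

>>> jog_arm --pt "0 0 1" --pt "0 0 1" --pt "0 0 0" --pt "0 0 0" --roll '[0, 0, 0, 0]'

```text
clock: 6.0
tool_pos: [0.5368, -0.1535, 0.2436]
tool_rot: [-3.095, -0.536, -0.0]
ft_force: [0.9, -0.1, 1.7]
gripper_width: -0.0003
grip_force: 0.7
```

```bash
python3 w.py w3 .536 -.154 .070; python3 -c "
import cv2;from plant import get_image
a=get_image('scene')[150:300,220:420,::-1];cv2.imwrite('pics/s3.png',cv2.resize(a,None,fx=4,fy=4,interpolation=2))"
```

```text
6.0 [ 0.5368 -0.1535  0.2436] [ 0.9 -0.1  1.7] -0.00030791316993027384 tilt [-0.e+00  1.e-04 -1.e+00]
tool delta mm [-1.   0.2 -0. ]
exp [325. 324.] blob [322.1 314.5] [ 285  280   76   84 3210] [ 0.5379 -0.1523  0.067 ]
```

View pics/s3.png

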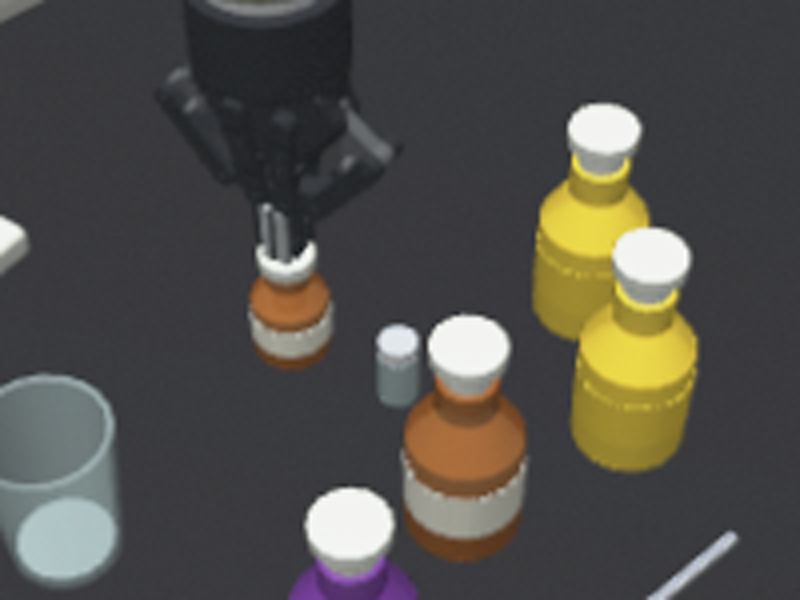

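The crop shows the tips on the small stopper and the head close to the shoulder. I'll continue until the hard stop shows in the force.

>>> jog_arm --pt "0 0 0.5" --pt "0 0 0" --pt "0 0 0" --roll '[0, 0, 0]'

```text
clock: 6.48
tool_pos: [0.5369, -0.1534, 0.2436]
tool_rot: [3.095, 0.536, 0.001]
ft_force: [-1.3, -0.5, 5.6]
gripper_width: -0.0002
grip_force: 2.7
```

>>> jog_arm --pt "0 0 0.5" --pt "0 0 0" --pt "0 0 0" --roll '[0, 0, 0]'

```text
clock: 6.85
tool_pos: [0.537, -0.1534, 0.2435]
tool_rot: [3.095, 0.536, 0.001]
ft_force: [-2.4, 0.3, 8.4]
gripper_width: -0.0001
grip_force: 4.5
```

Hard stop at TCP z 0.2435 with 8 N, so the small stopper is home. Next I'm going up and over to the middle one.

>>> jog_arm --pt "0 0 -10" --pt "0 0 -50" --pt "0 0 -60" --pt "27 -46.5 0" --pt "27 -46.5 0" --pt "27 -46.5 0" --pt "27 -46.5 0" --pt "27 -46.5 0" --pt "26 -46.5 0" --pt "0 0 0" --roll '[0, 0, 0, 0, 0, 0, 0, 0, 0, 0]'

```text
clock: 8.1
tool_pos: [0.5934, 0.1694, 0.3627]
tool_rot: [-3.09, -0.549, 0.001]
ft_force: [-0.7, -1.3, -0.0]
gripper_width: -0.0003
grip_force: 0.0
```

>>> jog_arm --pt "0 0 30" --pt "0 0 30" --pt "0 0 10" --pt "0 0 0" --pt "0 0 0" --roll '[0, 0, 0, 0, 0]'

```text
clock: 8.72
tool_pos: [0.5951, 0.1635, 0.2942]
tool_rot: [-3.095, -0.535, -0.003]
ft_force: [0.5, 0.3, 0.2]
gripper_width: 0.0003
grip_force: 0.0
```

```bash
python3 w.py w4 .595 .1635 .104
```

```text
8.725 [0.5951 0.1635 0.2942] [0.5 0.3 0.2] 0.00028858639572363476 tilt [ 2.e-03  6.e-04 -1.e+00]
tool delta mm [-0.1 -0.1 -0. ]
exp [323. 304.] blob [318.9 302. ] [ 280  260   77  103 4650] [0.5936 0.1651 0.101 ]
```

View pics/w4.png

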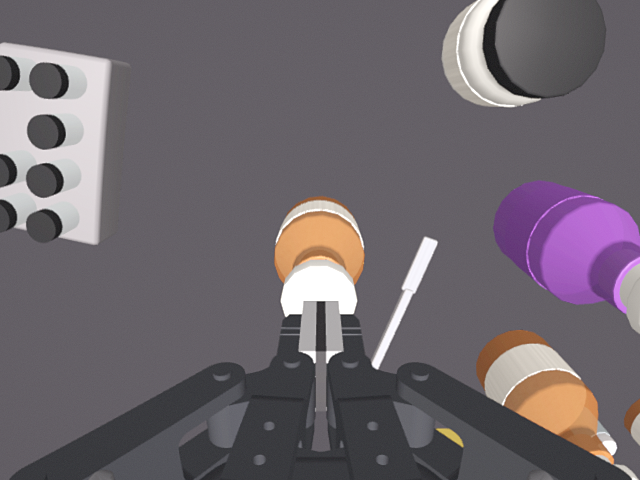

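The middle stopper (319,285) is centred under the tips, so I'm pressing to TCP z of about 0.2655.

>>> jog_arm --pt "0 0 8" --pt "0 0 6" --pt "0 0 1.5" --pt "0 0 1.5" --pt "0 0 1.5" --pt "0 0 1.5" --pt "0 0 1.5" --pt "0 0 0" --pt "0 0 0" --roll '[0, 0, 0, 0, 0, 0, 0, 0, 0]'

```text
clock: 9.9
tool_pos: [0.5946, 0.1634, 0.2711]
tool_rot: [-3.095, -0.536, 0.0]
ft_force: [-1.3, -1.0, 0.9]
gripper_width: 0.0001
grip_force: 0.5
```

>>> jog_arm --pt "0 0 1" --pt "0 0 1" --pt "0 0 1" --pt "0 0 1" --pt "0 0 1" --pt "0 0 0" --pt "0 0 0" --roll '[0, 0, 0, 0, 0, 0, 0]'

```text
clock: 10.78
tool_pos: [0.5946, 0.1634, 0.266]
tool_rot: [-3.095, -0.536, 0.0]
ft_force: [-1.1, -0.1, 1.1]
gripper_width: 0.0001
grip_force: 0.5
```

>>> jog_arm --pt "0 0 0.5" --pt "0 0 0.5" --pt "0 0 0" --pt "0 0 0" --roll '[0, 0, 0, 0]'

```text
clock: 11.28
tool_pos: [0.5948, 0.1635, 0.2657]
tool_rot: [-3.096, -0.536, -0.001]
ft_force: [-1.8, 0.0, 5.9]
gripper_width: -0.0005
grip_force: 2.6
```

>>> jog_arm --pt "0 0 0.5" --pt "0 0 0" --pt "0 0 0" --roll '[0, 0, 0]'

```text
clock: 11.65
tool_pos: [0.5949, 0.1635, 0.2656]
tool_rot: [-3.096, -0.536, -0.002]
ft_force: [-2.9, -1.4, 8.4]
gripper_width: -0.0001
grip_force: 4.0
```

The middle stopper is home. On to the tall one.

>>> jog_arm --pt "0 0 -10" --pt "0 0 -30" --pt "0 0 -30" --pt "-26 36.7 0" --pt "-26 36.7 0" --pt "-26 36.7 0" --pt "-25.5 36.7 0" --pt "0 0 17" --pt "0 0 0" --pt "0 0 0" --roll '[0, 0, 0, 0, 0, 0, 0, 0, 0, 0]'

```text
clock: 12.9
tool_pos: [0.5468, -0.008, 0.318]
tool_rot: [-3.094, -0.54, -0.0]
ft_force: [-0.8, 0.2, 0.7]
gripper_width: 0.0002
grip_force: 0.0
```

```bash
python3 w.py w5 .547 -.0098 .128
```

```text
12.9 [ 0.5468 -0.008   0.318 ] [-0.8  0.2  0.7] 0.0001553740019686055 tilt [ 1.e-04  9.e-04 -1.e+00]
tool delta mm [-0.4  1.8 -0. ]
exp [328. 304.] blob [322.7 288.6] [ 281  262   83   57 3136] [ 0.5516 -0.0056  0.125 ]
```

View pics/w5.png

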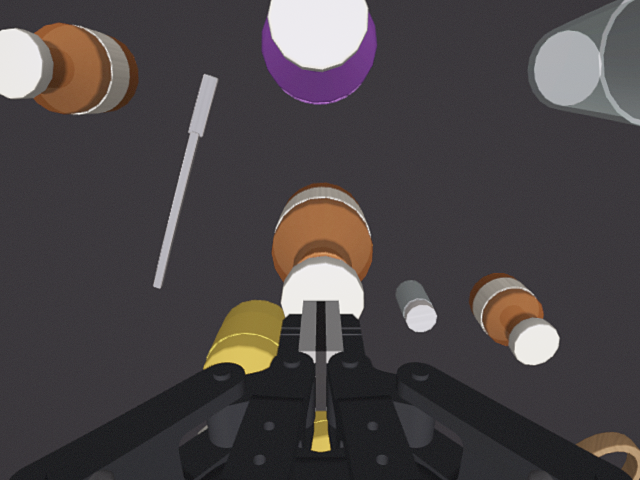

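The tall stopper (322,285) is centred under the tips.

>>> jog_arm --pt "0 0 8" --pt "0 0 6" --pt "0 0 1.5" --pt "0 0 1.5" --pt "0 0 1.5" --pt "0 0 1.5" --pt "0 0 1.5" --pt "0 0 0" --pt "0 0 0" --roll '[0, 0, 0, 0, 0, 0, 0, 0, 0]'

```text
clock: 14.08
tool_pos: [0.5465, -0.0097, 0.2961]
tool_rot: [-3.095, -0.536, 0.0]
ft_force: [0.1, -0.2, -0.2]
gripper_width: 0.0001
grip_force: 0.0
```

>>> jog_arm --pt "0 0 1" --pt "0 0 1" --pt "0 0 1" --pt "0 0 1" --pt "0 0 1" --pt "0 0 0" --pt "0 0 0" --roll '[0, 0, 0, 0, 0, 0, 0]'

```text
clock: 14.95
tool_pos: [0.5466, -0.0097, 0.2911]
tool_rot: [-3.095, -0.536, 0.0]
ft_force: [-1.2, 0.1, 0.2]
gripper_width: 0.0001
grip_force: 0.3
```

>>> jog_arm --pt "0 0 1" --pt "0 0 0.5" --pt "0 0 0.5" --pt "0 0 0" --pt "0 0 0" --roll '[0, 0, 0, 0, 0]'

```text
clock: 15.58
tool_pos: [0.5466, -0.0096, 0.2896]
tool_rot: [3.095, 0.536, 0.001]
ft_force: [-1.3, -0.3, 5.9]
gripper_width: -0.0
grip_force: 2.6
```

>>> jog_arm --pt "0 0 0.5" --pt "0 0 0.5" --pt "0 0 0" --pt "0 0 0" --roll '[0, 0, 0, 0]'

```text
clock: 16.08
tool_pos: [0.5469, -0.0095, 0.2896]
tool_rot: [3.095, 0.536, 0.003]
ft_force: [-3.8, -1.0, 11.3]
gripper_width: 0.0002
grip_force: 5.9
```

Home at 11 N. Retreating upward, then a check.

>>> jog_arm --pt "0 0 -10" --pt "0 0 -40" --pt "0 0 -50" --pt "0 0 0" --pt "0 0 0" --pt "0 0 0" --roll '[0, 0, 0, 0, 0, 0]'

```text
clock: 16.82
tool_pos: [0.5462, -0.0097, 0.3869]
tool_rot: [-3.095, -0.536, 0.004]
ft_force: [-0.3, 0.2, -0.3]
gripper_width: -0.0001
grip_force: 0.0
```

Run:
```python
from h import *
from plant import get_image,monitor
im=np.ascontiguousarray(get_image("scene")[:,:,::-1]);cv2.imwrite("pics/sf.png",cv2.resize(im[140:400,180:520],None,fx=2.3,fy=2.3,interpolation=2))
for uv,z in [((291,211),.07),((389,326),.092),((337,242),.116)]:
    c,st=blob(im,uv);print(c.round(1),st,world("scene",c,z-.004).round(4))
print(monitor.sense()["tool_pos"])
```

```text
[291.  212.8] [284 208  15  11 133] [ 0.5349 -0.1574  0.066 ]
[387.9 325.5] [378 317  21  19 293] [0.5941 0.1636 0.088 ]
[336.5 240.6] [327 233  20  16 252] [ 0.5459 -0.0104  0.112 ]
[ 0.54624921 -0.00973181  0.38688024]
```

View pics/sf.png

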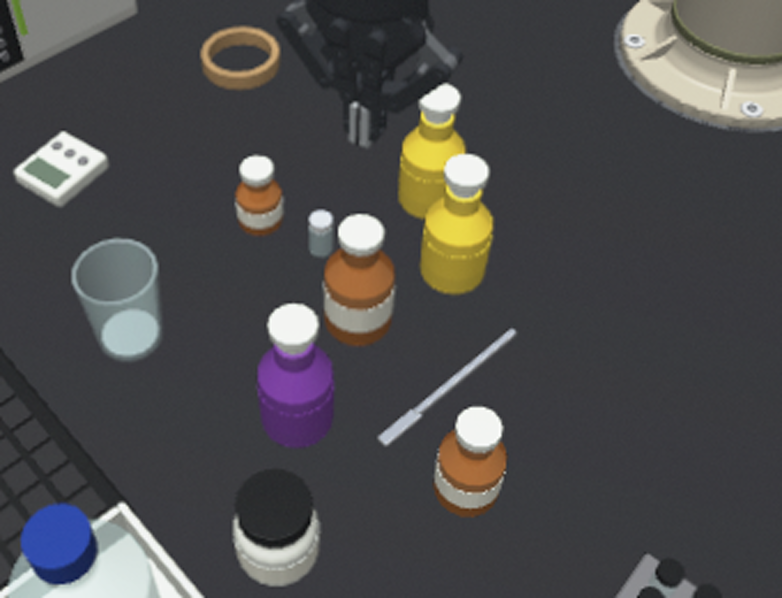

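All three amber stoppers sit flush and every blob is consistent with the home height. The bottles are upright within 1 mm of their starting places, and the hand is clear.

```bash
python3 -c "
from plant import bot;print(bot.job_done())"
```

```text
the job is handed in; nothing more can be done
None
```

I pressed all three stoppers home in order (small, middle, tall), with wrist force readings of at most about 11 N; the final image shows the bottles upright and in place with the hand clear, and I handed the job in at about 17 s (no verdict came back).

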